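# Ease the spring clip off the mixer spindle

## Robot

A 6-joint arm with a two-finger parallel gripper is mounted at the origin on the work surface. World frame = base frame: x ahead of the robot, y to its left, z up, the work surface at z = 0. Lengths are in m, angles in rad, forces in N, time in s.
With the tool pointing down it reaches from about 0.375 to 0.975 m from the base axis. Payload 3.8 kg.
Tool frame: the origin (TCP) lies midway between the tips of the shut fingers; the grasp point (between the pads) lies 19 mm behind it; z points along the fingers, y is the direction in which the jaws open and shut (so a half turn about z gives the same grasp; the last joint's range is limited). The gripper opens to 85 mm and grips with 20 to 120 N. Pads are 22 mm wide; open, the fingers measure 114 mm over their backs; the gripper's body (76 mm by 85 mm) begins 54 mm behind the grasp point. The pads swing forward as they close: fully open they stand 13 mm farther back than shut.
Start: joints at [1.268, 0.264, 1.604, -0, 1.274, -0.037], TCP at [0.177, 0.651, 0.231] pointing down, gripper open.
Joint ranges: [-2.63, 2.63], [-0.94, 2.18], [0.31, 2.57], [-1.31, 4.45], [0, 2.66], [-2.55, 2.55]. Speed limits (rad/s): [2.57, 2.57, 3.14, 3.14, 3.14, 3.14].

## Interface

Orientations are given as a rotation vector (axis times angle).
In Python, from workcell import bot gives the robot as it stands.
- The arm moves only by the tool drive_tool, never from a script. Its argument "deltas" is a list of rows, each an object with "hand": the opening, from 0 (shut) to 1 (fully open); "offset": the shift along the world's x, y, z in cm, a list of three; "angular": the turn, a rotation vector about the world's x, y, z in degrees, a list of three. A call has 1 to 8 rows; each row is the pose to reach, as a shift and turn from the pose commanded when the call began; what a row does not reach only later rows make up. A row lasts 1/8 s, in which the tool goes at most 62.5 mm and 10.7 degrees, less where a joint would pass 70% of its speed; a pose out of reach is approached as far as the arm can. A call with a gripper value outside its range is refused whole. The fingers move at their own pace and stop on an object; "force" is the grip in N (left out, the last holds). Time passes only in rows, so rows that repeat a pose let the fingers close. It gives the time, the measured TCP pose, the force and the opening at its end, in the units of the state.
- bot.read_state(): the state, without advancing time (a new reading comes with each control period).
- bot.read_camera(name): name is "scene" or "side" or "wrist"; returns a dict with "frame" (384x512x3 uint8, blue, green, red), "mtx" (3x3 intrinsics, pixels), "R" (3x3) and "t" (3): a world point X has camera coordinates R X + t. Camera axes: x right, y down, z forward; pixel columns grow to the right and rows downward; lengths in m; the calibration is good to about 2 mm. A picture is of the moment at which its call begins. There is no depth.
- bot.finish_job(): hands the job in, once; it reports no verdict.
The state is a dict: "time": time; "q": joint angles; "joint_vel": joint speeds; "joint_torque": joint torques, N m; "tool_pos": TCP position; "tcp_rot": TCP orientation; "wrist_force": force on the tool from outside, world axes, zero at the start; "torque": the same for the moment, N m; "width": opening from 0.0 (shut) to 1.0 (fully open).
Only numpy, scipy, OpenCV 4.12 (cv2) and the standard library are available. Lean on these libraries where they do the work, as an engineer would, in place of code of your own. Each camera call takes 0.05 s, during which the arm holds its last target. There are 200 camera calls.

## Task

The mixer's platform is off for cleaning and the yellow spring clip still sits on its spindle. Take the orange forked wedge by its black handle, slide it under the clip (its round back is the side to enter by) to spread it and ease it up off the spindle, then carry the clip away on the wedge and set both down in the steel tray. Keep the fingers off the clip.

Things in the scene. Friction and masses are not known exactly. Their poses are not given: they have to be found in the camera images.
- wedge_grip (a point): Middle of the black handle (30 mm along x, 24 across y, heights 34-84 mm) of the loose orange wedge, 64 mm above its flat underside; stands handle up, x along its two tines. From the handle along x: tine tips +142 mm (4 mm thick), ramp up to a level deck 34 mm high from +62 back, rear end -28. 74 mm wide, 180 g. Slot between tines 28 mm wide, from the tips back to +40. Deck rails 5 mm high
- clip: Yellow sprung-jaw clip, 38 x 52 mm, 4 mm thick (10 at its round back), 40 g. Origin on its underside, on the spindle's axis; x from the round back (edge at -24 mm) to the jaws' front (+14); z up. Its underside is 14 mm over the mixer's top. The back stops it from sliding off towards +x: it comes off upwards, jaws opening over the head (about 6 N of push on the wedge), and rides on the deck
- mixer: Grey fixed mixer base, flat top 200 (x) x 150 mm, 60 mm above the table; origin under its centre. At its centre a hub 14 mm wide, 14 high, then the spindle: 8 mm neck, wider 12 mm head, tip 40 mm over the top. The wedge passes its tines either side of the hub, on or up to 5 mm over the top; its handle's middle 48-56 mm short of the spindle's axis has the clip level on the deck (hub meets slot end at 47); then lift
- tray: Shallow steel tray, fixed, 240 mm (x) by 160 mm (y) outside, walls 4 mm thick, rim 14 mm high, floor 4 mm thick. Origin at the centre of its underside on the table, z up.
Mind the look-alikes: they are no part of the job. Several things have the shape of the clip; the one meant has the colours described above.

How it is judged:
By the outcome, as a careful person would: the job done as asked, in the order asked, and still so for the second after the job is handed in, with the robot touching nothing.
It also fails if it takes over 64 s, if anything falls off the work surface, if the arm or the gripper's body presses on something with over 40 N, if the wrist force passes 120 N, or if a joint passes its speed limit or range.

## Working session

There is one attempt and no reset: what is moved stays moved. The work goes in short steps, Python scripts to look and compute and a tool call to move; the robot and the scene stay as the last step left them, time stands still between calls to the robot, and variables do not carry over. Pictures are saved under pics/ and viewed, about 8 in all and at most 12, crops included, and the job is handed in when it is done.

Besides the shell and the picture viewer there is one more tool, called after "Emit:" as name([rows], argument=value, ...), one row to a line, values as JSON. drive_tool: Moves the arm, as the interface text tells. Its arguments: {"type":"object","properties":{"deltas":{"type":"array"},"force":{"type":"number"}},"required":["deltas"]}

```bash
mkdir -p pics; python3 - <<'E'
from workcell import bot
import cv2,pickle
d={}
for n in ("scene","side"):
    c=bot.read_camera(n); d[n]=c
    cv2.imwrite(f"pics/{n}0.png",c["frame"])
    print(n,c["mtx"].tolist(),c["R"].tolist(),c["t"].tolist())
pickle.dump(d,open("cams.pkl","wb"))
print(bot.read_state())
E
```

```text
scene [[457.27003957526625, 0.0, 254.58834950586146], [0.0, 457.27003957526625, 188.22687986873225], [0.0, 0.0, 1.0]] [[-0.8141249228157492, 0.5805668655635643, 0.011946742650145798], [0.3992595266822516, 0.5745807840743866, -0.714456963662562], [-0.42165440873269056, -0.576887369581066, -0.6995773884382798]] [0.4734282631441363, -0.15675265666012758, 1.5504050594723657]
side [[431.28748750861666, 0.0, 255.54751103123598], [0.0, 431.28748750861666, 191.64851320398807], [0.0, 0.0, 1.0]] [[0.7907851741575286, -0.6117882598971007, 0.01933735723218681], [-0.39568128184558515, -0.5350429152934822, -0.7464351291246187], [0.46700656476079894, 0.582618403284971, -0.6651771678462729]] [-0.47193737462469704, 0.2739728705305048, 0.8372286479441694]
{'time': 0.1, 'q': array([ 1.26809029e+00,  2.64664200e-01,  1.60526943e+00,  1.34251266e-05,
        1.27369573e+00, -3.68824207e-02]), 'joint_vel': array([ 0.00119103, -0.00068928, -0.00248516,  0.00115328, -0.00025817,
        0.00041424]), 'joint_torque': array([ 4.66423553e-04, -5.16700995e+01, -3.68591094e+01, -2.58800111e-05,
        6.31594259e-03, -2.13885102e-05]), 'tool_pos': array([0.17711037, 0.65065218, 0.23007842]), 'tcp_rot': array([-0.4162851 , -3.11352845,  0.00314948]), 'wrist_force': array([-1.18426984,  0.17462795,  0.43053842]), 'torque': array([0.0460938 , 0.04216248, 0.01971533]), 'width': 0.9994153318115188}
```

View pics/scene0.png

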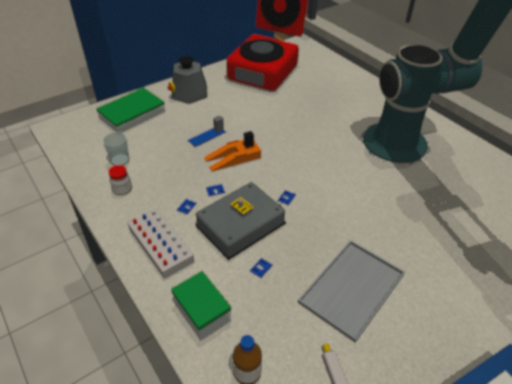

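View pics/side0.png

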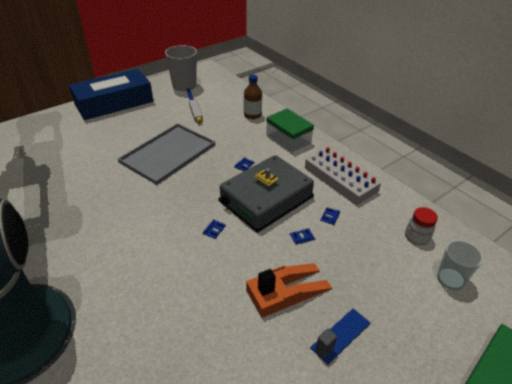

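Yellow clip on the grey mixer: scene (241,206), side (266,177). Blue clip-shaped pieces, scene (186,207), (215,190), (287,197), (261,267), lie on the table: wrong colour. Orange wedge, scene (235,152); the blue one at scene (210,132) is a look-alike. I'll confirm these in enlarged crops.

```bash
python3 - <<'E'
import cv2,pickle
d=pickle.load(open("cams.pkl","rb"))
a=d["scene"]["frame"][125:260,185:305]; b=d["side"]["frame"][150:320,210:340]
cv2.imwrite("pics/c1.png",cv2.resize(a,None,fx=4.4,fy=4.4,interpolation=cv2.INTER_CUBIC))
cv2.imwrite("pics/c2.png",cv2.resize(b,None,fx=3.5,fy=3.5,interpolation=cv2.INTER_CUBIC))
E
```

```text
(no output)
```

View pics/c1.png

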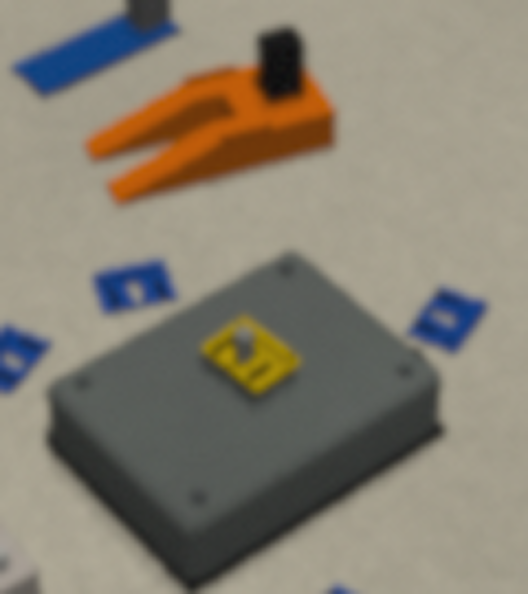

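View pics/c2.png

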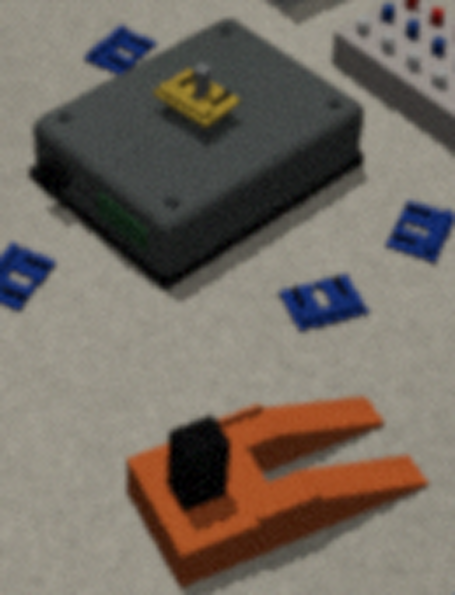

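```bash
cat > h.py <<'E'
import numpy as np
def P(c,X):
    X=np.atleast_2d(X)@c["R"].T+c["t"]; p=X@c["mtx"].T; return p[:,:2]/p[:,2:]
def ray(c,uv,z):
    d=c["R"].T@np.linalg.solve(c["mtx"],[uv[0],uv[1],1]); o=-c["R"].T@c["t"]
    return o+d*(z-o[2])/d[2]
E
python3 - <<'E'
from h import *; import pickle
d=pickle.load(open("cams.pkl","rb"))
s=lambda u,v:(185+u/4.4,125+v/4.4); t=lambda u,v:(210+u/3.5,150+v/3.5)
S,T=d["scene"],d["side"]
def show(n,a,b,z): print(n,ray(S,s(*a),z).round(4)[:2] if a else '',ray(T,t(*b),z).round(4)[:2] if b else '')
show("handle",(280,36),(200,428),.084)
show("tipA",(95,152),(420,472),.004);show("tipB",(118,192),(372,410),.004)
for n,a,b in(("L",(52,390),(360,105)),("T",(290,253),(165,225)),("R",(438,378),(38,128)),("B",(195,530),(230,22))): show(n,a,b,.06)
show("spindle",(243,332),(203,68),.1)
for u in((352,243),(403,271),(350,337),(300,300)): print("tray",ray(S,u,.014).round(4))
for u in((180,126),(215,145),(158,180),(120,155)): print("tray",ray(T,u,.014).round(4))
E
```

```text
handle [ 0.4412 -0.2307] [ 0.4443 -0.232 ]
tipA [ 0.5715 -0.2796] [ 0.573  -0.2934]
tipB [ 0.5806 -0.2328] [ 0.5827 -0.2406]
L [ 0.7386 -0.0474] [ 0.7352 -0.0595]
T [ 0.5501 -0.0635] [ 0.5438 -0.0727]
R [0.5395 0.0792] [0.5313 0.0592]
B [0.7265 0.0928] [0.7226 0.0745]
spindle [0.6371 0.0106] [0.637  0.0046]
tray [0.4354 0.2416 0.014 ]
tray [0.393  0.3811 0.014 ]
tray [0.6285 0.434  0.014 ]
tray [0.6598 0.2961 0.014 ]
tray [0.6205 0.4215 0.014 ]
tray [0.6525 0.2708 0.014 ]
tray [0.4388 0.2269 0.014 ]
tray [0.4044 0.3911 0.014 ]
```

Emit:
drive_tool([
  {"hand": 1,"offset": [36,-63,12],"angular": [0,0,2]},
  {"hand": 1,"offset": [36,-63,12],"angular": [0,0,2]},
  {"hand": 1,"offset": [36,-63,12],"angular": [0,0,2]},
  {"hand": 1,"offset": [36,-63,12],"angular": [0,0,2]},
  {"hand": 1,"offset": [36,-63,12],"angular": [0,0,2]},
  {"hand": 1,"offset": [36,-63,12],"angular": [0,0,2]},
  {"hand": 1,"offset": [36,-63,12],"angular": [0,0,2]},
  {"hand": 1,"offset": [36,-63,12],"angular": [0,0,2]},
])

```text
time: 1.1
tool_pos: [0.4224, 0.2211, 0.3129]
tcp_rot: [0.361, 3.121, 0.0]
wrist_force: [-0.1, 1.3, -0.3]
width: 1.005
```

Emit:
drive_tool([
  {"hand": 1,"offset": [11,-20,0],"angular": [0,0,0]},
  {"hand": 1,"offset": [11,-20,0],"angular": [0,0,0]},
  {"hand": 1,"offset": [11,-20,0],"angular": [0,0,0]},
  {"hand": 1,"offset": [11,-20,0],"angular": [0,0,0]},
  {"hand": 1,"offset": [11,-20,0],"angular": [0,0,0]},
  {"hand": 1,"offset": [11,-20,0],"angular": [0,0,0]},
])

```text
time: 1.85
tool_pos: [0.5315, 0.0233, 0.3123]
tcp_rot: [-0.362, -3.119, -0.001]
wrist_force: [-0.7, -0.3, 1.5]
width: 1.0
```

```bash
python3 - <<'E'
from workcell import bot
from h import *
import cv2,pickle
c=bot.read_camera("wrist"); pickle.dump(c,open("w1.pkl","wb"))
print(bot.read_state()["tool_pos"],c["R"].round(3).tolist(),(-c["R"].T@c["t"]).round(4),P(c,[.637,.008,.1]))
u,v=P(c,[.637,.008,.08])[0].astype(int); f=c["frame"]
x0=max(0,min(512-240,u-120));y0=max(0,min(384-180,v-90));print(x0,y0)
cv2.imwrite("pics/w1.png",cv2.resize(f[y0:y0+180,x0:x0+240],None,fx=3.3,fy=3.3,interpolation=cv2.INTER_CUBIC))
E
```

```text
[0.53145219 0.02380907 0.31252699] [[0.23, 0.973, 0.001], [0.941, -0.222, 0.255], [0.249, -0.058, -0.967]] [0.4687 0.0375 0.4559] [[266.87028945 249.34835616]]
146 152
```

View pics/w1.png

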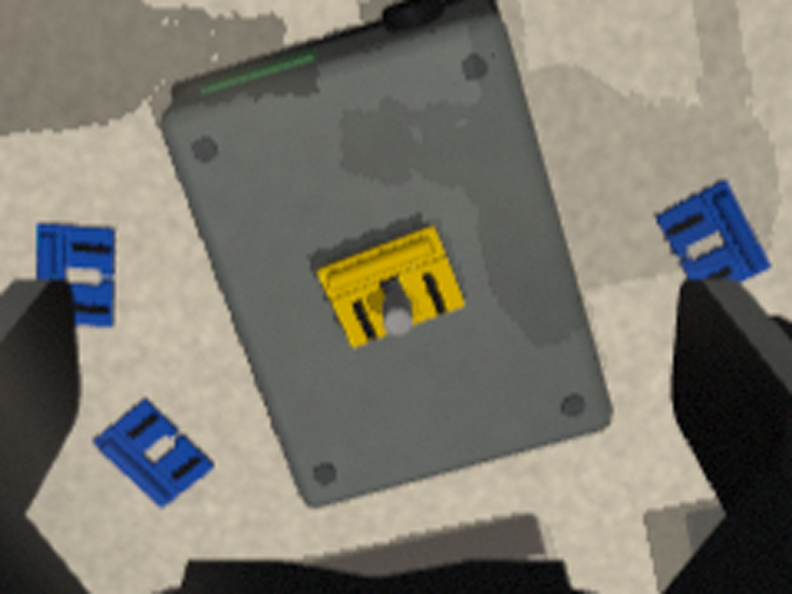

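The picture shows the yellow clip: raised back bar at the top, from (318,268) to (437,227), on the robot's side. Jaws open downward, towards world +x, and the spindle tip is at (398,318). The wedge therefore enters from -x.

```bash
python3 - <<'E'
from h import *; import pickle
c=pickle.load(open("w1.pkl","rb"))
r=lambda u,v,z: ray(c,(146+u/3.3,152+v/3.3),z)[:2]
ang=lambda d:np.degrees(np.arctan2(d[1],d[0])).round(2)
bl,br,fr,fl=r(318,268,.084),r(437,227,.084),r(465,303,.078),r(355,347,.078)
print("clip",bl,br,fr,fl,"yaw",ang(br-bl)+90,ang(fr-fl)+90,"mid",(bl+br)/2,(fl+fr)/2, ang((fl+fr)-(bl+br)),np.linalg.norm(br-bl),np.linalg.norm(fr-fl))
print("spindle",r(398,318,.1))
m=[r(*p,.06) for p in((165,110),(500,10),(612,420),(312,505))]
print("mixer",np.mean(m,0),ang(m[3]-m[0]),ang(m[2]-m[1]),ang(m[0]-m[1]),ang(m[3]-m[2]))
E
```

```text
clip [ 0.61433782 -0.01977303] [0.6082478  0.03056427] [0.645688   0.03457942] [ 0.65461326 -0.01428603] yaw 186.9 190.35 mid [0.61129281 0.00539562] [0.65015063 0.01014669] 6.97 0.050704357011761125 0.04967386056665758
spindle [0.6355747  0.00797755]
mixer [0.63395077 0.00971496] 3.84 3.69 -86.48 -85.37
```

Emit:
drive_tool([
  {"hand": 1,"offset": [-10,-24,-8],"angular": [0,0,0]},
  {"hand": 1,"offset": [-10,-24,-8],"angular": [0,0,0]},
  {"hand": 1,"offset": [-10,-24,-8],"angular": [0,0,0]},
  {"hand": 1,"offset": [-10,-24,-8],"angular": [0,0,0]},
  {"hand": 1,"offset": [-10,-24,-8],"angular": [0,0,0]},
  {"hand": 1,"offset": [-10,-24,-8],"angular": [0,0,0]},
])

```text
time: 2.65
tool_pos: [0.4312, -0.2166, 0.2322]
tcp_rot: [-0.363, -3.119, -0.001]
wrist_force: [1.2, 0.6, -0.2]
width: 0.997
```

```bash
python3 - <<'E'
from workcell import bot
from h import *
import cv2,pickle
c=bot.read_camera("wrist"); pickle.dump(c,open("w2.pkl","wb"))
s=bot.read_state();print(s["tool_pos"],s["tcp_rot"],P(c,[.443,-.231,.084]))
cv2.imwrite("pics/w2.png",cv2.resize(c["frame"],None,fx=1.5625,fy=1.5625,interpolation=cv2.INTER_CUBIC))
E
```

```text
[ 0.4319297  -0.21604052  0.23281101] [-3.61771932e-01 -3.12063305e+00 -1.21853625e-03] [[248.53235946 193.98596829]]
```

View pics/w2.png

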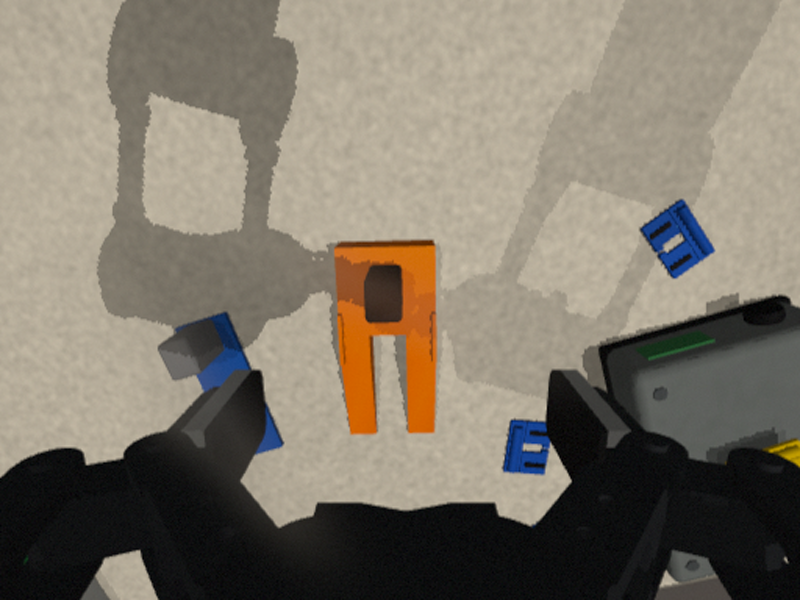

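Wedge: handle front top edge near (384,322), tips at (363,432) and (421,432), rear deck edge from (335,247) to (435,247).

```bash
python3 - <<'E'
from h import *; import pickle
c=pickle.load(open("w2.pkl","rb"))
r=lambda u,v,z: ray(c,(u/1.5625,v/1.5625),z)[:2]
tip=r(392.5,432,.004); rear=r(385,246,.034); hf=r(384,322,.084); fk=r(391,334,.034)
d=tip-rear; L=np.linalg.norm(d); d/=L
print(tip,rear,hf,fk,L,np.degrees(np.arctan2(d[1],d[0])), "grip:",rear+.028*d,tip-.142*d,hf-.015*d,fk-.040*d)
E
```

```text
[ 0.57905506 -0.26349633] [ 0.41327654 -0.22792121] [ 0.45472116 -0.23678953] [ 0.48013608 -0.23977584] 0.16955267128271018 -12.111660142070402 grip: [ 0.44065328 -0.2337961 ] [ 0.44021591 -0.23370224] [ 0.44005505 -0.23364226] [ 0.44102645 -0.23138314]
```

Emit:
drive_tool([
  {"hand": 1,"offset": [0.9,-1.75,-6],"angular": [0,0,1]},
  {"hand": 1,"offset": [0.9,-1.75,-12],"angular": [0,0,1]},
  {"hand": 1,"offset": [0.9,-1.75,-16.5],"angular": [0,0,1]},
  {"hand": 1,"offset": [0.9,-1.75,-18.6],"angular": [0,0,1]},
  {"hand": 1,"offset": [0.9,-1.75,-18.6],"angular": [0,0,1]},
  {"hand": 0,"offset": [0.9,-1.75,-18.6],"angular": [0,0,1]},
  {"hand": 0,"offset": [0.9,-1.75,-18.6],"angular": [0,0,1]},
  {"hand": 0,"offset": [0.9,-1.75,-18.6],"angular": [0,0,1]},
], force=70)

```text
time: 3.7
tool_pos: [0.4421, -0.235, 0.0482]
tcp_rot: [0.334, 3.121, -0.002]
wrist_force: [0.9, -0.4, 0.4]
width: 0.38
```

Emit:
drive_tool([
  {"hand": 0,"offset": [0,0,0],"angular": [0,0,0]},
  {"hand": 0,"offset": [0,0,0],"angular": [0,0,0]},
  {"hand": 0,"offset": [0,0,0],"angular": [0,0,0]},
], force=70)

```text
time: 4.08
tool_pos: [0.4418, -0.2349, 0.0479]
tcp_rot: [0.335, 3.122, -0.001]
wrist_force: [-1.2, 1.5, 6.9]
width: 0.272
```

Emit:
drive_tool([
  {"hand": 0,"offset": [0,0,5],"angular": [0,0,0]},
  {"hand": 0,"offset": [0,0,10.7],"angular": [0,0,0]},
  {"hand": 0,"offset": [0.4,5,10.7],"angular": [0,0,6]},
  {"hand": 0,"offset": [0.6,10,10.7],"angular": [0,0,12]},
  {"hand": 0,"offset": [0.8,15,10.7],"angular": [0,0,18.2]},
  {"hand": 0,"offset": [1,19.5,10.7],"angular": [0,0,18.2]},
  {"hand": 0,"offset": [1,22.3,10.7],"angular": [0,0,18.2]},
  {"hand": 0,"offset": [1,22.3,10.7],"angular": [0,0,18.2]},
], force=70)

```text
time: 5.08
tool_pos: [0.4501, -0.01, 0.1531]
tcp_rot: [0.168, -3.136, -0.001]
wrist_force: [0.1, -0.0, -3.0]
width: 0.271
```

```bash
python3 - <<'E'
from workcell import bot
from h import *
import cv2,pickle
c=bot.read_camera("wrist"); pickle.dump(c,open("w3.pkl","wb"))
s=bot.read_state();print(s["tool_pos"],s["tcp_rot"],s["wrist_force"],s["width"])
cv2.imwrite("pics/w3.png",cv2.resize(c["frame"],None,fx=1.5625,fy=1.5625,interpolation=cv2.INTER_CUBIC))
E
```

```text
[ 0.45031499 -0.01102961  0.15322209] [ 1.66832416e-01 -3.13583227e+00  4.16457011e-04] [ 0.28442901  0.34168623 -2.46768329] 0.2751155648931522
```

View pics/w3.png

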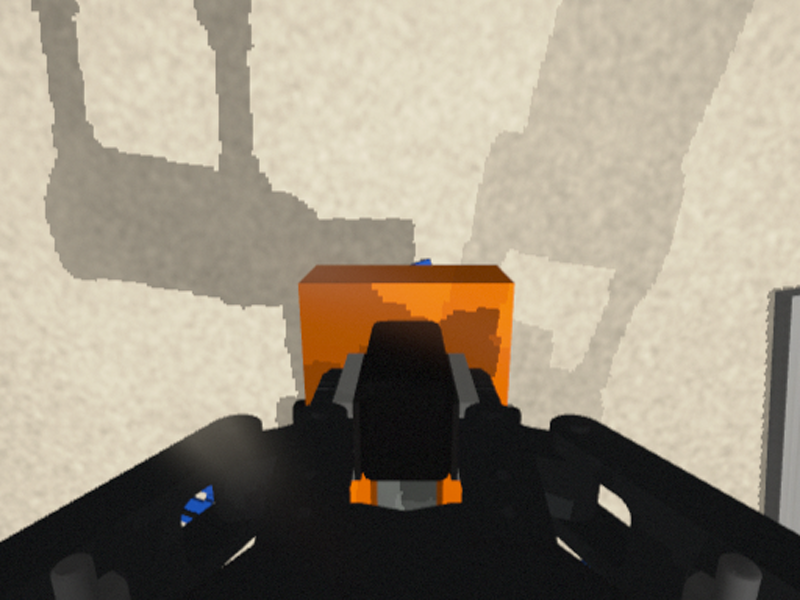

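Emit:
drive_tool([
  {"hand": 0,"offset": [0,-0.1,-2],"angular": [0,0,0]},
  {"hand": 0,"offset": [0,-0.1,-3.6],"angular": [0,0,0]},
  {"hand": 0,"offset": [0,-0.1,-4.2],"angular": [0,0,0]},
  {"hand": 0,"offset": [0,-0.1,-4.2],"angular": [0,0,0]},
  {"hand": 0,"offset": [0,-0.1,-4.2],"angular": [0,0,0]},
], force=70)

```text
time: 5.75
tool_pos: [0.4516, -0.0127, 0.1124]
tcp_rot: [-0.163, 3.136, -0.0]
wrist_force: [-0.2, -0.2, -2.4]
width: 0.273
```

```bash
python3 - <<'E'
from workcell import bot
from h import *
import cv2
s=bot.read_state();print(s["tool_pos"],s["tcp_rot"],s["wrist_force"],s["width"])
a=bot.read_camera("scene")["frame"][165:260,185:285]; b=bot.read_camera("side")["frame"][140:240,200:325]
a=cv2.resize(a,(400,380),interpolation=cv2.INTER_CUBIC);b=cv2.resize(b,(400,320),interpolation=cv2.INTER_CUBIC)
o=np.zeros((380,800,3),np.uint8);o[:,:400]=a;o[:320,400:]=b
cv2.imwrite("pics/p4.png",o)
E
```

```text
[ 0.45159154 -0.01273433  0.11238234] [-1.63103439e-01  3.13644260e+00 -2.26069054e-04] [-0.20320057 -0.22882788 -2.35289462] 0.27299861432750194
```

View pics/p4.png

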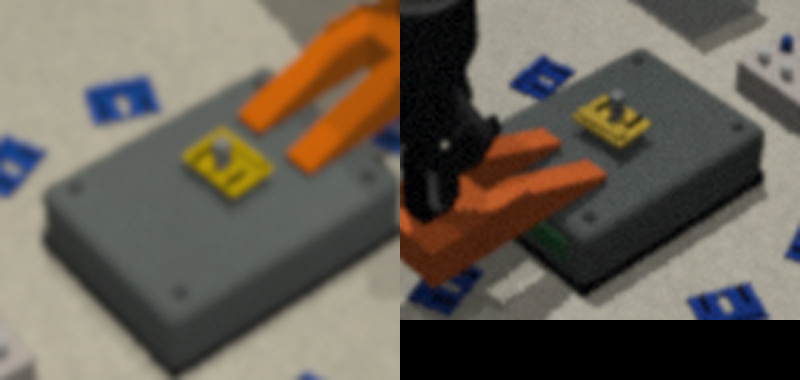

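```bash
python3 - <<'E'
from h import *; import pickle
d=pickle.load(open("cams.pkl","rb"))
for q in((255,122),(305,162)): print(ray(d["scene"],(185+q[0]/4,165+q[1]/4),.067).round(4))
for q in((155,142),(200,174)): print(ray(d["side"],(200+q[0]/3.2,140+q[1]/3.2),.067).round(4))
E
```

```text
[ 0.5893 -0.0183  0.067 ]
[0.5833 0.0322 0.067 ]
[0.587  0.0185 0.067 ]
[ 0.5921 -0.0317  0.067 ]
```

Emit:
drive_tool([
  {"hand": 0,"offset": [0,0.1,-0.2],"angular": [0,0,0]},
  {"hand": 0,"offset": [1.5,0.25,-0.2],"angular": [0,0,0]},
  {"hand": 0,"offset": [3,0.4,-0.2],"angular": [0,0,0]},
  {"hand": 0,"offset": [4.5,0.55,-0.2],"angular": [0,0,0]},
  {"hand": 0,"offset": [6,0.7,-0.2],"angular": [0,0,0]},
  {"hand": 0,"offset": [7,0.8,-0.2],"angular": [0,0,0]},
  {"hand": 0,"offset": [8,0.9,-0.2],"angular": [0,0,0]},
], force=80)

```text
time: 6.72
tool_pos: [0.5302, -0.0034, 0.1091]
tcp_rot: [0.164, -3.133, -0.0]
wrist_force: [-11.4, -0.5, 1.2]
width: 0.27
```

Emit:
drive_tool([
  {"hand": 0,"offset": [1,0.1,0],"angular": [0,0,0]},
  {"hand": 0,"offset": [2,0.2,0],"angular": [0,0,0]},
  {"hand": 0,"offset": [3,0.3,0],"angular": [0,0,0]},
  {"hand": 0,"offset": [4,0.4,0],"angular": [0,0,0]},
  {"hand": 0,"offset": [4,0.4,0],"angular": [0,0,0]},
], force=80)

```text
time: 7.35
tool_pos: [0.5726, 0.0006, 0.11]
tcp_rot: [-0.164, 3.136, -0.0]
wrist_force: [0.2, 0.7, -2.3]
width: 0.271
```

Emit:
drive_tool([
  {"hand": 0,"offset": [0.5,0.05,0],"angular": [0,0,0]},
  {"hand": 0,"offset": [1,0.1,0],"angular": [0,0,0]},
  {"hand": 0,"offset": [1.3,0.15,0],"angular": [0,0,0]},
  {"hand": 0,"offset": [1.3,0.15,0],"angular": [0,0,0]},
  {"hand": 0,"offset": [1.3,0.15,0],"angular": [0,0,0]},
], force=80)

```text
time: 7.98
tool_pos: [0.5842, 0.002, 0.1101]
tcp_rot: [-0.164, 3.137, -0.0]
wrist_force: [0.1, -0.5, -2.6]
width: 0.272
```

```bash
python3 - <<'E'
from workcell import bot
from h import *
import cv2
s=bot.read_state();print(s["tool_pos"],s["tcp_rot"],s["wrist_force"],s["width"])
a=bot.read_camera("scene")["frame"][165:260,185:285]; b=bot.read_camera("side")["frame"][140:240,200:325]
a=cv2.resize(a,(400,380),interpolation=cv2.INTER_CUBIC);b=cv2.resize(b,(400,320),interpolation=cv2.INTER_CUBIC)
o=np.zeros((380,800,3),np.uint8);o[:,:400]=a;o[:320,400:]=b
cv2.imwrite("pics/p5.png",o)
E
```

```text
[0.58416392 0.00198979 0.11006597] [-1.63627593e-01  3.13697028e+00 -4.90032786e-05] [ 0.07002284 -0.45340313 -2.5770861 ] 0.27175299437095807
```

View pics/p5.png

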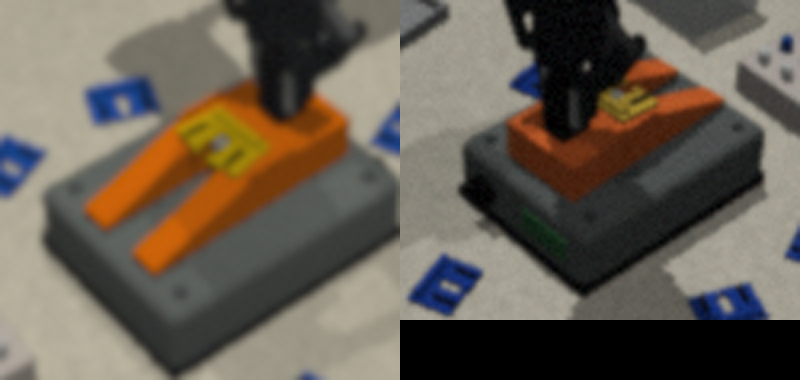

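Clip rides level on the deck: scene half (222,140), side half (628,103). The spindle still shows through it. Now lifting straight up.

Emit:
drive_tool([
  {"hand": 0,"offset": [0,0,0.3],"angular": [0,0,0]},
  {"hand": 0,"offset": [0,0,0.8],"angular": [0,0,0]},
  {"hand": 0,"offset": [0,0,1.5],"angular": [0,0,0]},
  {"hand": 0,"offset": [0,0,2.4],"angular": [0,0,0]},
  {"hand": 0,"offset": [0,0,3.4],"angular": [0,0,0]},
  {"hand": 0,"offset": [0,0,4.3],"angular": [0,0,0]},
  {"hand": 0,"offset": [0,0,5],"angular": [0,0,0]},
  {"hand": 0,"offset": [0,0,5.2],"angular": [0,0,0]},
], force=80)

```text
time: 9.07
tool_pos: [0.5845, 0.002, 0.1627]
tcp_rot: [-0.164, 3.136, -0.0]
wrist_force: [0.3, -0.0, -3.5]
width: 0.269
```

```bash
python3 - <<'E'
from workcell import bot
from h import *
import cv2
s=bot.read_state();print(s["tool_pos"],s["tcp_rot"],s["wrist_force"],s["width"])
a=bot.read_camera("scene")["frame"][140:260,185:305]; b=bot.read_camera("side")["frame"][100:240,200:340]
a=cv2.resize(a,(400,400),interpolation=cv2.INTER_CUBIC);b=cv2.resize(b,(400,400),interpolation=cv2.INTER_CUBIC)
cv2.imwrite("pics/p6.png",np.hstack([a,b]))
E
```

```text
[0.58446791 0.00198156 0.16270851] [-1.63626739e-01  3.13611231e+00 -1.82240745e-04] [ 2.77556341e-01 -2.19979605e-03 -3.51309161e+00] 0.2690108758474328
```

View pics/p6.png

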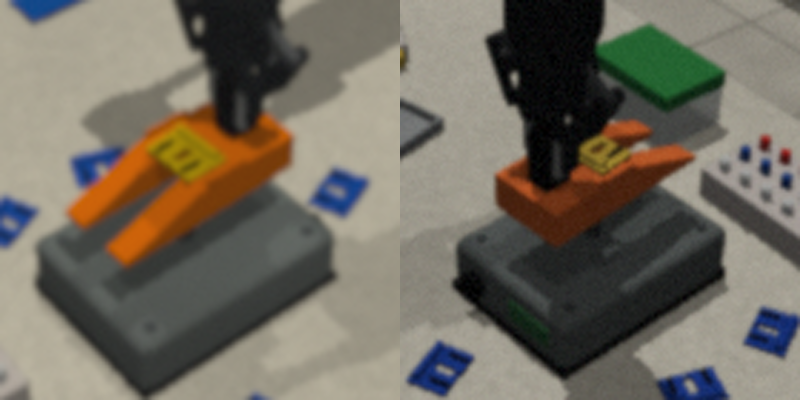

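The wedge and clip are clear of the spindle and the clip sits level on the deck: scene half (185,155), side half (605,152). Carrying them to the tray smoothly.

Emit:
drive_tool([
  {"hand": 0,"offset": [-0.2,0.6,0],"angular": [0,0,0]},
  {"hand": 0,"offset": [-0.6,1.8,0],"angular": [0,0,0.5]},
  {"hand": 0,"offset": [-1.3,3.7,0],"angular": [0,0,1]},
  {"hand": 0,"offset": [-2.1,6.1,0],"angular": [0,0,1.5]},
  {"hand": 0,"offset": [-3,8.6,0],"angular": [0,0,2]},
  {"hand": 0,"offset": [-3.8,11.1,0],"angular": [0,0,2.5]},
  {"hand": 0,"offset": [-4.7,13.6,0],"angular": [0,0,3]},
  {"hand": 0,"offset": [-5.5,16,0],"angular": [0,0,3.5]},
], force=80)

```text
time: 10.18
tool_pos: [0.5277, 0.164, 0.1618]
tcp_rot: [0.262, -3.13, -0.001]
wrist_force: [-0.2, 0.5, -2.9]
width: 0.271
```

Emit:
drive_tool([
  {"hand": 0,"offset": [-0.8,2.4,0],"angular": [0,0,0.5]},
  {"hand": 0,"offset": [-1.7,4.9,0],"angular": [0,0,1]},
  {"hand": 0,"offset": [-2.5,7.4,0],"angular": [0,0,1.5]},
  {"hand": 0,"offset": [-3.4,9.9,0],"angular": [0,0,2]},
  {"hand": 0,"offset": [-4.2,12.3,0],"angular": [0,0,2.5]},
  {"hand": 0,"offset": [-4.9,14.3,0],"angular": [0,0,3]},
  {"hand": 0,"offset": [-5.3,15.5,0],"angular": [0,0,3.1]},
  {"hand": 0,"offset": [-5.5,15.9,0],"angular": [0,0,3.1]},
], force=80)

```text
time: 11.18
tool_pos: [0.4736, 0.3217, 0.1618]
tcp_rot: [0.346, -3.122, 0.0]
wrist_force: [0.2, 0.0, -2.7]
width: 0.273
```

```bash
python3 - <<'E'
from workcell import bot
from h import *
import cv2
s=bot.read_state();print(s["tool_pos"],s["tcp_rot"],s["wrist_force"],s["width"])
a=bot.read_camera("scene")["frame"][190:350,260:420]; b=bot.read_camera("side")["frame"][60:220,100:260]
a=cv2.resize(a,(400,400),interpolation=cv2.INTER_CUBIC);b=cv2.resize(b,(400,400),interpolation=cv2.INTER_CUBIC)
cv2.imwrite("pics/p7.png",np.hstack([a,b]))
E
```

```text
[0.47363163 0.32173316 0.16182044] [ 3.45665354e-01 -3.12247689e+00  3.35575528e-04] [ 0.21651804  0.04601716 -2.73293521] 0.2734866209746137
```

View pics/p7.png

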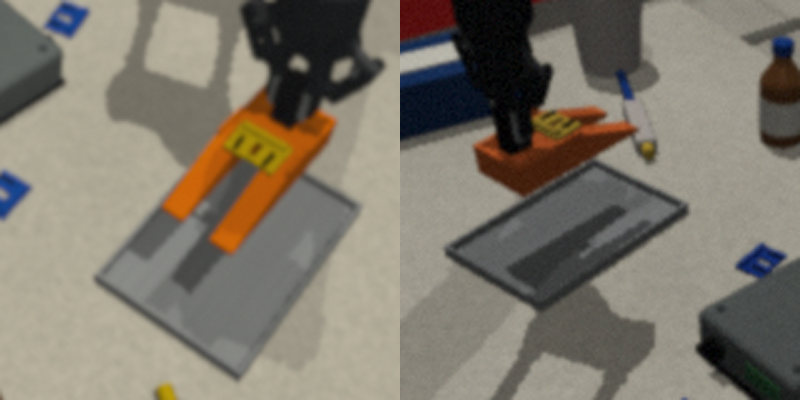

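The clip is still on the deck and the wedge is over the tray, in line with it. Lowering.

Emit:
drive_tool([
  {"hand": 0,"offset": [0,0,-0.6],"angular": [0,0,0]},
  {"hand": 0,"offset": [0,0,-2],"angular": [0,0,0]},
  {"hand": 0,"offset": [0,0,-4],"angular": [0,0,0]},
  {"hand": 0,"offset": [0,0,-6],"angular": [0,0,0]},
  {"hand": 0,"offset": [0,0,-8],"angular": [0,0,0]},
  {"hand": 0,"offset": [0,0,-9.6],"angular": [0,0,0]},
  {"hand": 0,"offset": [0,0,-10.3],"angular": [0,0,0]},
  {"hand": 0,"offset": [0,0,-10.6],"angular": [0,0,0]},
], force=80)

```text
time: 12.28
tool_pos: [0.4741, 0.321, 0.0555]
tcp_rot: [0.344, -3.122, 0.0]
wrist_force: [-0.2, 0.3, -3.2]
width: 0.274
```

Emit:
drive_tool([
  {"hand": 0,"offset": [0,0,-0.15],"angular": [0,0,0]},
  {"hand": 0,"offset": [0,0,-0.3],"angular": [0,0,0]},
  {"hand": 0,"offset": [0,0,-0.3],"angular": [0,0,0]},
], force=80)

```text
time: 12.65
tool_pos: [0.4743, 0.3211, 0.0533]
tcp_rot: [-0.344, 3.122, 0.001]
wrist_force: [0.1, 0.2, -2.4]
width: 0.271
```

Emit:
drive_tool([
  {"hand": 0,"offset": [0,0,-0.1],"angular": [0,0,0]},
  {"hand": 0,"offset": [0,0,-0.15],"angular": [0,0,0]},
  {"hand": 0,"offset": [0,0,-0.15],"angular": [0,0,0]},
], force=80)

```text
time: 13.02
tool_pos: [0.4746, 0.3213, 0.0523]
tcp_rot: [-0.344, 3.122, 0.001]
wrist_force: [-0.7, -0.8, 3.6]
width: 0.268
```

Contact with the tray floor: the wrist force has turned positive. Releasing slowly and going up.

Emit:
drive_tool([
  {"hand": 0.35,"offset": [0,0,0],"angular": [0,0,0]},
  {"hand": 0.45,"offset": [0,0,0],"angular": [0,0,0]},
  {"hand": 0.6,"offset": [0,0,0],"angular": [0,0,0]},
  {"hand": 0.6,"offset": [0,0,0],"angular": [0,0,0]},
  {"hand": 0.6,"offset": [0,0,0],"angular": [0,0,0]},
  {"hand": 0.6,"offset": [0,0,1.5],"angular": [0,0,0]},
  {"hand": 0.6,"offset": [0,0,4],"angular": [0,0,0]},
  {"hand": 0.6,"offset": [0,0,8],"angular": [0,0,0]},
], force=20)

```text
time: 14.02
tool_pos: [0.4732, 0.3204, 0.1317]
tcp_rot: [0.344, -3.121, 0.002]
wrist_force: [1.1, 0.1, -0.8]
width: 0.601
```

Emit:
drive_tool([
  {"hand": 0.6,"offset": [0,0,6],"angular": [0,0,0]},
  {"hand": 0.6,"offset": [-3,0,12],"angular": [0,0,0]},
  {"hand": 0.6,"offset": [-3,0,15],"angular": [0,0,0]},
  {"hand": 0.6,"offset": [-3,0,15],"angular": [0,0,0]},
  {"hand": 0.6,"offset": [-3,0,15],"angular": [0,0,0]},
])

```text
time: 14.65
tool_pos: [0.4438, 0.3207, 0.2811]
tcp_rot: [0.344, -3.122, 0.0]
wrist_force: [0.4, 0.2, -0.3]
width: 0.601
```

```bash
python3 - <<'E'
from workcell import bot
from h import *
import cv2
s=bot.read_state();print(s["time"],s["tool_pos"],s["wrist_force"],s["width"])
a=bot.read_camera("scene")["frame"][190:350,260:420]; b=bot.read_camera("side")["frame"][60:220,100:260]
a=cv2.resize(a,(400,400),interpolation=cv2.INTER_CUBIC);b=cv2.resize(b,(400,400),interpolation=cv2.INTER_CUBIC)
cv2.imwrite("pics/p8.png",np.hstack([a,b]))
E
```

```text
14.65 [0.44375023 0.32072577 0.28111173] [ 0.35374102  0.22799331 -0.27089675] 0.6014564357901266
```

View pics/p8.png

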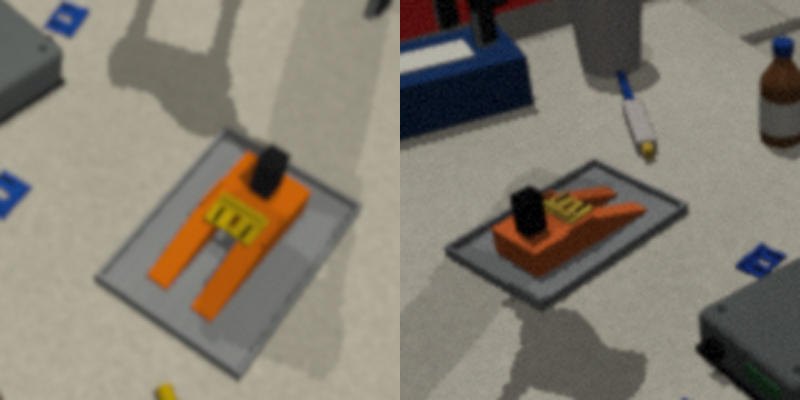

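The wedge lies flat inside the tray with the clip on its deck (scene half (235,217), side half (567,205)). The gripper is clear of both, so I'm handing in.

```bash
python3 -c "
from workcell import bot
print(bot.finish_job())"
```

```text
the job is handed in; nothing more can be done
None
```

The job is done and handed in at about 15 s of the 64 s allowed; no verdict was reported. I gripped the orange wedge by its black handle and slid it under the yellow clip from the clip's round back. I then lifted the clip off the spindle, carried it on the deck, and set both down in the steel tray.

- **Final pictures:** both cameras show the wedge flat inside the tray walls with the clip still on its deck. The open gripper stands clear above, with wrist force near zero.
- **Forces:** the largest wrist force I read between moves was about 11 N, while pushing the wedge in. The fingers held only the handle.
- **Disagreement:** the scene and side cameras differed by about 6–14 mm in y for the same points. I used their average, which agreed with the wrist camera for the spindle. No check failed.

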